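Seat a filter tube in a push-fit collet

TASK

Take the orange-banded filter tube out of its parking stand and push its plain metal end down into the blue-collared push-fit collet on the gas manifold, on past the dragging seal until it stands firmly on the stop at the bottom. Hold it pressed home there for about half a second, firmly enough to be sure it is the stop and not just the seal (a total push of about 18 N), easing off any sideways jamming and never pushing harder than 24 N. Then let go and leave the tube fully home, without disturbing the vial, the glass dish or the weight.

Things in the scene. Friction and masses are not known exactly. Their poses are not given: they have to be found in the camera images.
- filter_tube: Loose rigid round tube, 110 mm long, 16 mm diameter, 50 to 80 g: aluminium lower 40 mm with chamfered foot, orange from 40 to 85 mm, aluminium to 100 mm, black 19 mm wide cap above. Origin at the centre of the lower end face, z towards the cap. Starts upright in the stand's middle hole, lower end 10 mm above the worktop. Grasp it 72 to 90 mm above the lower end.
- tube_end (a point): Centre of the lower end face of the filter tube: the end that goes into the collet (same as the origin of filter_tube).
- stand: White parking stand, fixed, 45 x 120 x 36 mm, origin at the centre of its underside, long side along its y. Three holes of 18 mm diameter, 26 mm deep, in a row along y, 38 mm apart; the tube stands in the middle one. Stand and manifold may change sides (left or right of the robot).
- manifold: Gas manifold, fixed: 110 x 80 mm aluminium base plate, grey block, brass side barbs, and in its centre an upright steel fitting (34 mm wide) with a blue collar 31 mm wide whose open mouth looks straight up. Origin at the centre of the underside, z up; the bore lies on the z axis, mouth 80 mm above the worktop.
- collet_mouth (a point): Centre of the collet's mouth, level with the top of the blue collar. The mouth is 22 mm wide and narrows over 4 mm to the bore of 18 mm diameter (the tube is 16 mm). If the tube is held off the bore's axis its side rubs on the wall, which adds several N of drag: shift the hand the way the sideways force pushes. Standing in the bore the tube stays up by itself.
- seal_start (a point): On the bore's axis 12 mm below the mouth, inside: here the tube's end meets the seal. From there on the seal resists with a steady 8 N or so, all the way down to the stop. This first resistance is not the bottom.
- stop_highest (a point): On the bore's axis 24 mm below the mouth: the highest place the stop can have. The real stop lies 0 to 16 mm below this point, set differently every time and not measured: feel for it. Its stiff rubber face yields 1 mm per 12 N, on top of the seal's 8 N, and springs back when let go. Some 12 N in all, plus any rubbing, is needed to bear firmly on the stop; more than 24 N in all harms the fitting.
- vial: Bystander, loose: sample vial with white ribbed cap, 22 mm diameter, 52 mm high, origin at the centre of its underside.
- petri: Bystander, loose: low glass dish, 59 mm diameter, 14 mm high, origin at the centre of its underside.
- test_weight: Bystander, loose: brass knob weight, 20 mm diameter, 30 mm high, origin at the centre of its underside.

How it is judged:
On the way, in this order (a step that is already met when the one before it is completed fails the run):
1. the filter tube is lifted clear of the stand, upright (height (world z) of tube_end above 0.05 m and angle between filter_tube's own z axis and vertical below 0.35 rad), for 0.1 s.
2. the tube, in the bore, is held pressed on the stop beyond the seal with at least 3 N on the stop itself (z of tube_end in the frame of collet_mouth below -0.022 m and horizontal distance between tube_end and collet_mouth below 0.003 m and contact force between filter_tube and stop_pad_c0 above 3 N), for 0.3 s.
At the end, for the whole second after the job is handed in: The filter tube has been pressed on the stop and stands released and at rest in the collet: its lower end within about 2.5 mm of the stop face (24 to 40 mm below the mouth), within 3 mm of the bore's axis, leaning less than 0.12 rad (distance between tube_end and stop_pad_c0 below 0.0045 m and horizontal distance between tube_end and collet_mouth below 0.003 m and z of tube_end in the frame of collet_mouth below -0.022 m and angle between the z axis of filter_tube and the z axis of manifold, either way round below 0.12 rad and linear speed of filter_tube below 0.02 m/s); the robot touches nothing.
It fails at once if the tube is pushed on the manifold, seal and stop with more than about 25 N (18 N on the stop alone, or 26 N on manifold and seal) (contact force between filter_tube and stop_pad_c0 above 18 N or contact force between filter_tube and manifold above 26 N).
It fails at once if the vial, the glass dish or the weight is shifted by more than 15 mm (distance of any of vial, petri, test_weight from where it was at the start of the episode above 0.015 m).
It also fails if it takes over 61 s, if anything falls off the work surface, if the arm or the gripper's body presses on something with over 40 N, if the wrist force passes 120 N, or if a joint passes its speed limit or range.

ROBOT

A 6-joint arm with a two-finger parallel gripper is mounted at the origin on a cart in front of the work surface, level with it; the furniture and walls round the work are solid. World frame = base frame: x ahead of the robot, y to its left, z up, the work surface at z = 0. Lengths are in m, angles in rad, forces in N, time in s.
With the tool pointing down it reaches from about 0.25 to 0.725 m from the base axis. Payload 4 kg.
Tool frame: the origin (TCP) lies at the very end of the fingers, on their centre line; the grasp point (between the pads) lies 19 mm behind it; z points along the fingers, y is the line along which they close (so a half turn about z gives the same grasp; the last joint's range is limited). The gripper opens to 85 mm and grips with 20 to 120 N. Pads are 22 mm wide; open, the fingers measure 114 mm over their backs; the gripper's body (76 mm by 85 mm) begins 54 mm behind the grasp point. The pads swing forward as they close: fully open they stand 13 mm farther back than shut.
Start: joints at [1.139, 0.241, 0.005, 1.335, 0, 1.571], TCP at [0.209, 0.454, 0.196] pointing down, gripper open.
Joint ranges: [-2.72, 2.72], [-1.05, 1.87], [-1.09, 1.28], [-1.99, 2.15], [-1.42, 1.44], [-3.14, 3.14]. Speed limits (rad/s): [2.79, 2.79, 3.14, 3.14, 3.14, 3.14].

INTERFACE

Orientations are given as a unit quaternion [x, y, z, w].
In Python, from workcell import bot, vision, workorder, boxes_of gives the robot as it stands.
- The arm moves only by the tool send_rows, never from a script. Its argument "motion" is text: rows parted by semicolons, each of 5 numbers parted by spaces: the closure, from -1 (fully open) to 1 (shut), so that 0 is half open, then the shift along the tool's x, y, z in cm, then the turn about the tool's z in rad. In form: claw x y z twist; .... A call has 1 to 5 rows; each row is the pose to reach, as a shift and turn from the pose commanded when the call began, along the tool's axes at that moment; what a row does not reach only later rows make up. A row lasts 1/10 s, in which the tool goes at most 50 mm and 8.59 degrees, less where a joint would pass 70% of its speed; a pose out of reach is approached as far as the arm can. A call with a gripper value outside its range is refused whole. The fingers move at their own pace and stop on an object; the grip force is fixed at half the most. Time passes only in rows, so rows that repeat a pose let the fingers close. It gives the time, the measured TCP pose, the force, the opening and the grip force at its end, in the units of the state.
- bot.get_obs(): the state, without advancing time (a new reading comes with each control period).
- vision.camera(name): name is "side" or "top"; returns the picture (400x640x3 uint8, red, green, blue); there is no depth.
- vision.camera_model(name): a dict with "fov_y" (degrees; the focal length in pixels is half the picture's height over the tangent of half this angle, whatever the lens; pixels are square), "cx", "cy" (the principal point, pixels), "world_from_camera" (4x4, takes a point from camera to world coordinates). Camera axes: x right, y down, z forward; pixel columns grow to the right and rows downward; lengths in m; the calibration is good to about 2 mm. A picture is of the moment at which its call begins. camera_model takes no time and is no camera call.
- workorder.job_done(): hands the job in; it is judged then, once.
Trained networks look in the newest picture that a camera, given by its name, has taken for a name from the list of things; names that differ only in an ending like _2 or _b are one class to them, and where a whole thing is asked for, a point or a joint stands for the part that bears it (a point fixed in the world has none). Each returns a list of dicts, best first, with "conf" (0 to 1); they miss things now and then, are a little off and sometimes report something else, mostly with a low value. They report only what shows in the picture. A call takes as long as a camera call.
- boxes_of(camera, target): "rect" ([centre column, centre row, width, height] in pixels, round what is visible of it).
The state is a dict: "clock": time; "joint_pos": joint angles; "joint_vel": joint speeds; "tau": joint torques, N m; "eef_pos": TCP position; "tool_rot": TCP orientation; "ft_force": force on the tool from outside, world axes, zero at the start; "ft_torque": the same for the moment, N m; "grip_width": finger opening in m; "grasp_force": force on a finger pad.
Only numpy, scipy, OpenCV 4.12 (cv2) and the standard library are available. Lean on these libraries where they do the work, as an engineer would, in place of code of your own. Each camera call takes 0.05 s, during which the arm holds its last target. There are 200 camera calls.

## Working session

There is one attempt and no reset: what is moved stays moved. The work goes in short steps, Python scripts to look and compute and a tool call to move; the robot and the scene stay as the last step left them, time stands still between calls to the robot, and variables do not carry over. Pictures are saved under pics/ and viewed, at most 10 in all, crops included, and the job is handed in when it is done.

Besides the shell and the picture viewer there is one more tool, called as name(argument=value, ...), one argument or row to a line, values as JSON. send_rows: Moves the arm, as the interface text tells. Its arguments: {"type":"object","properties":{"motion":{"type":"string"}},"required":["motion"]}

```bash
mkdir -p pics
cat > h.py <<'E'
import numpy as np, cv2
from workcell import bot, vision, workorder, boxes_of
def proj(cam,P):
    m=vision.camera_model(cam);f=200/np.tan(np.radians(m['fov_y'])/2)
    T=np.linalg.inv(m['world_from_camera']);p=T[:3,:3]@np.array(P)+T[:3,3]
    return np.array([m['cx']+f*p[0]/p[2],m['cy']+f*p[1]/p[2]])
def ray(cam,uv):
    m=vision.camera_model(cam);f=200/np.tan(np.radians(m['fov_y'])/2);W=np.array(m['world_from_camera'])
    return W[:3,3],W[:3,:3]@np.array([(uv[0]-m['cx'])/f,(uv[1]-m['cy'])/f,1])
def atz(cam,uv,z):
    o,d=ray(cam,uv);return o+d*(z-o[2])/d[2]
def snap(cam,name):
    im=vision.camera(cam);cv2.imwrite(f'pics/{name}.png',im[:,:,::-1]);return im
E
python3 - <<'E'
from h import *
np.set_printoptions(precision=4,suppress=True)
o=bot.get_obs();print(o)
a=snap('top','a');b=snap('side','b')
cv2.imwrite('pics/ab.png',cv2.resize(np.vstack([a,b])[:,:,::-1],(480,600)))
for c in('top','side'):
    m=vision.camera_model(c);print(c,m)
    for t in('filter_tube','manifold','stand','vial','petri','test_weight'):
        print(c,t,[(np.round(r['rect'],1),round(r['conf'],2)) for r in boxes_of(c,t)][:2])
E
```

```text
{'clock': 0.0, 'joint_pos': array([1.139 , 0.2414, 0.0037, 1.3352, 0.    , 1.5708]), 'joint_vel': array([ 0.    , -0.0001, -0.0005,  0.0012, -0.0013,  0.0008]), 'tau': array([  0.0013, -37.2317,  25.2408,   0.017 ,   0.0002,  -0.    ]), 'eef_pos': array([0.209 , 0.4535, 0.1953]), 'tool_rot': array([ 0.2142,  0.9768, -0.001 , -0.0002]), 'ft_force': array([-1.0866, -0.7814, -0.0691]), 'ft_torque': array([0.0033, 0.0292, 0.0075]), 'grasp_force': 0.0, 'grip_width': 0.08546820902729309}
top {'fov_y': 57.03742497289164, 'cx': 326.53382593811364, 'cy': 197.45883377372525, 'world_from_camera': array([[-0.0983, -0.9701,  0.2219,  0.2776],
       [-0.9951,  0.0945, -0.028 ,  0.0062],
       [ 0.0062, -0.2236, -0.9747,  0.9127],
       [ 0.    ,  0.    ,  0.    ,  1.    ]])}
top filter_tube [(array([225.8, 196.2,  16.2,  11.9]), 0.61), (array([324.9, 238.2,   7.9,   7. ]), 0.53)]
top manifold [(array([402.6, 198.6,  42.1,  50.3]), 0.73)]
top stand [(array([233.9, 200.2,  54.8,  45.4]), 0.87)]
top vial [(array([400.2, 199.6,  42.5,  52.2]), 0.4)]
top petri [(array([318.2, 183.4,  24.6,  25.4]), 0.56)]
top test_weight [(array([314.8, 214.2,   2.7,   9.4]), 0.52)]
side {'fov_y': 52.458709248000744, 'cx': 321.37090024657925, 'cy': 202.2622838618669, 'world_from_camera': array([[-0.9988,  0.0333, -0.0353,  0.4941],
       [ 0.047 ,  0.4842, -0.8737,  0.7533],
       [-0.0121, -0.8743, -0.4852,  0.487 ],
       [ 0.    ,  0.    ,  0.    ,  1.    ]])}
side filter_tube [(array([306.5, 257.1,  15.6,  45.9]), 0.88)]
side manifold [(array([320.4, 174.2,  44.7,  40.5]), 0.58)]
side stand [(array([312.4, 292.3,  49.9,  64.8]), 0.73)]
side vial [(array([361.5, 218.4,  10.6,  28.2]), 0.65)]
side petri [(array([294.4, 226.9,  23.5,  21.9]), 0.92)]
side test_weight []
```

View pics/a.png

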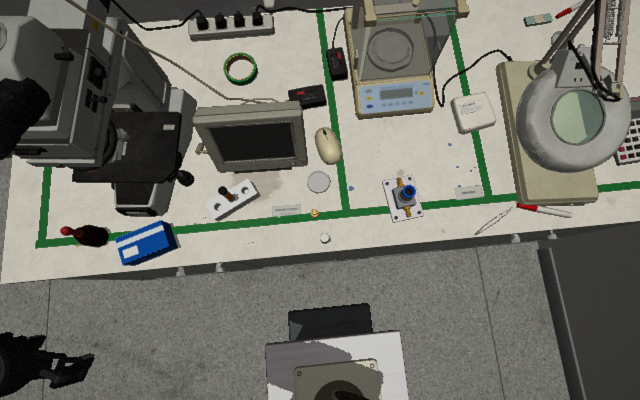

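View pics/b.png

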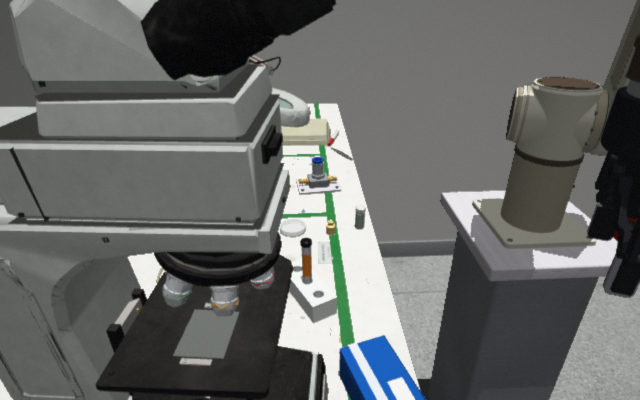

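The top view shows the stand at (233,200) with the black tube cap at about (226,192), the dish at (318,182), the weight at (315,213), the vial at (325,238) and the manifold's blue collar at (408,192). In the side view the tube is at (306,258) and the collar at (318,162). Next I'll zoom in.

Run:
```python
from h import *
a=cv2.imread('pics/a.png');b=cv2.imread('pics/b.png')
def c(im,x,y,w=50,h=37): return cv2.resize(im[y:y+h,x:x+w],(400,296),interpolation=cv2.INTER_CUBIC)
cv2.imwrite('pics/z.png',np.vstack([np.hstack([c(a,205,178),c(a,380,175)]),np.hstack([c(b,270,230,100,74),c(b,290,150)])]))
np.set_printoptions(precision=4,suppress=True)
print('stand',atz('top',(233,200),.036),'cap',atz('top',(226,192),.12),'mouth',atz('top',(408,192),.08),'petri',atz('top',(318.2,183),.007),'w',atz('top',(315,213),.015),'vial',atz('top',(325,238),.05))
print('side cap',atz('side',(306.5,240),.12),'mouth',atz('side',(318,160),.08))
for n,p in dict(monitorTopL=(195,105),monTopR=(305,103)).items(): print(n,atz('top',p,.15),atz('top',p,0))
```

```text
stand [0.493  0.2084 0.036 ] cap [0.492  0.2037 0.12  ] mouth [ 0.4618 -0.2081  0.08  ] petri [ 0.5235 -0.0024  0.007 ] w [0.4455 0.0128 0.015 ] vial [ 0.3773 -0.0054  0.05  ]
side cap [0.497  0.2149 0.12  ] mouth [ 0.4627 -0.2016  0.08  ]
monitorTopL [0.6924 0.258  0.15  ] [0.774  0.3075 0.    ]
monTopR [0.6738 0.0112 0.15  ] [0.7517 0.0122 0.    ]
```

View pics/z.png

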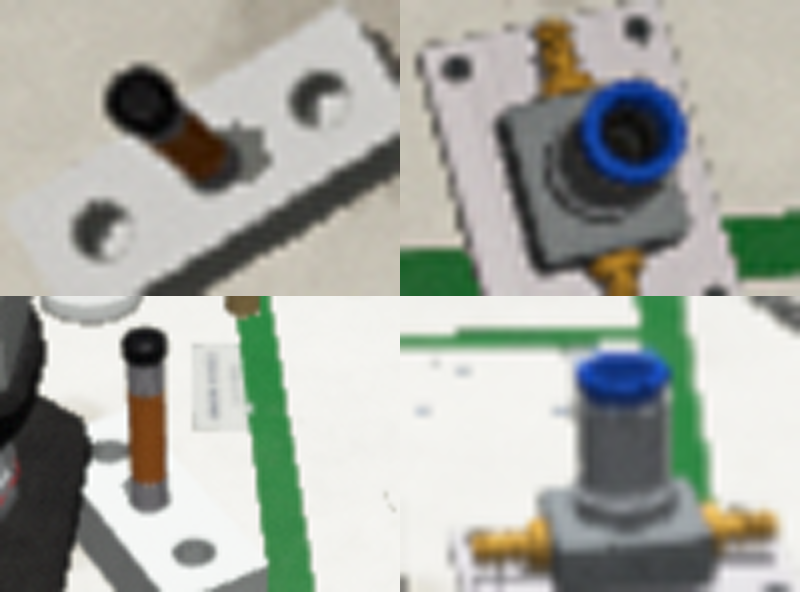

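The zoom confirms the cap at top (222.4,190.0) and side (305.9,242). The free stand holes are at top (244.6,190.1) and (217.4,206.4). The collar mouth is at top (408.8,190.8) and side (317.5,159.4).

Run:
```python
from h import *
np.set_printoptions(precision=4,suppress=True)
def tri(a,b):
    o1,d1=ray('top',a);o2,d2=ray('side',b);s=np.linalg.lstsq(np.c_[d1,-d2],o2-o1,rcond=None)[0]
    return (o1+s[0]*d1),(o2+s[1]*d2)
print('cap',atz('top',(222.4,190),.115),atz('side',(305.9,241.5),.115),tri((222.4,190),(305.9,241.5)))
h1,h2=atz('top',(244.6,190.1),.036),atz('top',(217.4,206.4),.036)
print('holes',h1,h2,(h1+h2)/2,np.linalg.norm(h1-h2),'stand y yaw',np.arctan2(*(h2-h1)[[1,0]]))
print('mouth',atz('top',(408.8,190.8),.08),atz('side',(317.5,159.4),.08),tri((408.8,190.8),(317.5,159.4)))
from scipy.spatial.transform import Rotation as R
o=bot.get_obs();print(R.from_quat(o['tool_rot']).as_matrix())
```

```text
cap [0.4987 0.2127 0.115 ] [0.498  0.2118 0.115 ] (array([0.4985, 0.2126, 0.1157]), array([0.498 , 0.2126, 0.1156]))
holes [0.5151 0.1791 0.036 ] [0.4807 0.2467 0.036 ] [0.4979 0.2129 0.036 ] 0.07581212760483508 stand y yaw 2.041390476321985
mouth [ 0.4645 -0.2104  0.08  ] [ 0.4638 -0.2055  0.08  ] (array([ 0.4649, -0.2109,  0.0781]), array([ 0.4636, -0.2107,  0.0778]))
[[-0.9082  0.4185  0.    ]
 [ 0.4185  0.9082  0.    ]
 [ 0.      0.     -1.    ]]
```

send_rows(
  motion="-1 -5 -1.3 0 0;-1 -10 -2.7 0 0;-1 -15 -4 0 0;-1 -20 -5.4 0 0;-1 -24 -6.5 0 0",
)

```text
clock: 1.2
eef_pos: [0.4014, 0.2932, 0.1965]
tool_rot: [0.214, 0.977, 0.0, 0.0]
ft_force: [0.3, 0.9, -0.7]
grip_width: 0.0857
grasp_force: 0.0
```

send_rows(
  motion="-1 -4 -1.1 0 0;-1 -8 -2.2 0 0;-1 -12 -3.2 0 0;-1 -12.3 -3.3 0 0;-1 -12.3 -3.3 0 0",
)

```text
clock: 1.7
eef_pos: [0.4984, 0.2123, 0.1958]
tool_rot: [0.215, 0.977, -0.0, -0.0]
ft_force: [-0.6, -0.5, -0.4]
grip_width: 0.0855
grasp_force: 0.0
```

```bash
cat > st.py <<'E'
from h import *
import sys
from scipy.spatial.transform import Rotation as R
np.set_printoptions(precision=4,suppress=True)
o=bot.get_obs();M=R.from_quat(o['tool_rot']).as_matrix()
print(o['clock'],o['joint_pos'],o['eef_pos'],'F',o['ft_force'],o['grip_width'],o['grasp_force']);print(M)
if len(sys.argv)>3: print('shift cm',100*M.T@(np.array(sys.argv[1:4],float)-o['eef_pos']))
E
python3 st.py .498 .2127 .071
python3 -c "
from h import *
snap('top','c')"
```

```text
1.7 [0.4025 0.3246 0.1181 1.365  0.0004 0.8368] [0.4984 0.2123 0.1958] F [-0.6469 -0.5003 -0.4057] 0.0854560072770853 0.0
[[-0.9072  0.4208 -0.0009]
 [ 0.4208  0.9072  0.0001]
 [ 0.0008 -0.0003 -1.    ]]
shift cm [ 0.0369  0.0206 12.4815]
```

View pics/c.png

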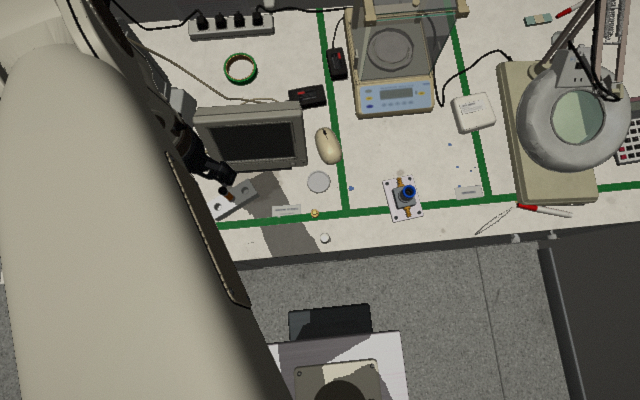

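The picture shows the gripper over the tube, with the fingers at about (225,175) and everything else undisturbed. Now I descend.

send_rows(
  motion="-1 0 0 4 0;-1 0 0 8 0;-1 0 0 11 0;-1 0 0 12.4 0;-1 0 0 12.4 0",
)

```text
clock: 2.25
eef_pos: [0.4944, 0.2136, 0.0698]
tool_rot: [0.213, 0.977, -0.002, -0.003]
ft_force: [-0.3, -0.6, 0.4]
grip_width: 0.0853
grasp_force: 0.0
```

send_rows(
  motion="1 0 0 0 0;1 0 0 0 0;1 0 0 0 0;1 0 0 0 0;1 0 0 0 0",
)

```text
clock: 2.75
eef_pos: [0.4987, 0.2135, 0.0733]
tool_rot: [0.214, 0.977, 0.001, 0.001]
ft_force: [0.4, -0.3, 2.1]
grip_width: 0.016
grasp_force: 58.6
```

send_rows(
  motion="1 0 0 0 0;1 0 0 0 0;1 0 0 0 0;1 0 0 0 0;1 0 0 0 0",
)

```text
clock: 3.25
eef_pos: [0.4988, 0.2134, 0.0733]
tool_rot: [0.214, 0.977, 0.001, 0.001]
ft_force: [-0.6, -0.4, 5.1]
grip_width: 0.016
grasp_force: 58.6
```

send_rows(
  motion="1 0 0 -2 0;1 0 0 -5 0;1 0 0 -8 0;1 0 0 -11 0;1 0 0 -11 0",
)

```text
clock: 3.75
eef_pos: [0.5004, 0.2142, 0.1865]
tool_rot: [0.214, 0.977, 0.002, 0.003]
ft_force: [1.0, 0.7, -0.7]
grip_width: 0.0154
grasp_force: 58.8
```

send_rows(
  motion="1 0 0 0 0;1 0 0 0 0",
)

```text
clock: 3.95
eef_pos: [0.4969, 0.2127, 0.1806]
tool_rot: [0.214, 0.977, -0.001, -0.001]
ft_force: [-0.6, -0.0, -0.4]
grip_width: 0.0156
grasp_force: 58.8
```

```bash
python3 st.py .4645 -.2106 .21
```

```text
3.95 [0.4044 0.3305 0.0867 1.3301 0.     0.8364] [0.4969 0.2127 0.1806] F [-0.6205 -0.0026 -0.3586] 0.01560157890624046 58.82689833641052
[[-0.9082  0.4186 -0.0029]
 [ 0.4186  0.9082 -0.0012]
 [ 0.0021 -0.0023 -1.    ]]
shift cm [-14.7725 -39.8039  -2.8807]
```

send_rows(
  motion="1 -0.7 -2 -1 0;1 -2.2 -6 -2 0;1 -3.7 -10 -2 0;1 -5.2 -14 -2 0;1 -6.7 -18 -2 0",
)

```text
clock: 4.45
eef_pos: [0.482, 0.0202, 0.2005]
tool_rot: [0.214, 0.977, -0.0, -0.002]
ft_force: [0.2, 0.8, -0.6]
grip_width: 0.0157
grasp_force: 58.8
```

send_rows(
  motion="1 -1.5 -4 0 0;1 -3 -8 0 0;1 -4.5 -12 0 0;1 -6 -16 0 0;1 -7 -19 0 0",
)

```text
clock: 4.95
eef_pos: [0.466, -0.1822, 0.2004]
tool_rot: [0.215, 0.977, 0.0, -0.002]
ft_force: [0.5, 0.8, -0.8]
grip_width: 0.0155
grasp_force: 58.8
```

send_rows(
  motion="1 -1.1 -2.8 0 0;1 -1.1 -2.8 0 0;1 -1.1 -2.8 0 0",
)

```text
clock: 5.25
eef_pos: [0.4646, -0.2103, 0.2005]
tool_rot: [0.215, 0.977, 0.001, -0.002]
ft_force: [0.3, -0.2, -0.9]
grip_width: 0.0159
grasp_force: 58.8
```

```bash
python3 st.py .4645 -.2106 .155
python3 - <<'E'
from h import *
np.set_printoptions(precision=1,suppress=True)
a=snap('top','d');b=snap('side','e')
def c(im,x,y,w=50,h=37): return cv2.resize(im[y:y+h,x:x+w],(400,296),interpolation=cv2.INTER_CUBIC)
cv2.imwrite('pics/z2.png',np.vstack([c(a,360,145,100,74),c(b,285,115,75,56)])[:,:,::-1])
p=bot.get_obs()['eef_pos']
for z in(0.019-.082,): print(proj('side',p+[0,0,z]),proj('top',p+[0,0,z]))
E
```

```text
5.25 [-0.4253  0.2619  0.0443  1.3568  0.0004  0.0083] [ 0.4646 -0.2103  0.2005] F [ 0.3274 -0.1657 -0.8512] 0.01591093381322262 58.84696662425995
[[-0.9075  0.4201 -0.0031]
 [ 0.4201  0.9075  0.0019]
 [ 0.0036  0.0004 -1.    ]]
shift cm [-0.0165 -0.0344  4.5494]
[316.5 137.2] [414.2 184.1]
```

View pics/z2.png

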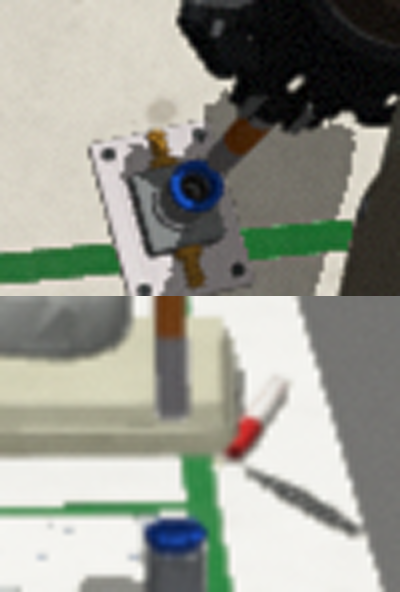

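The tube hangs upright over the collar. In the side view its end is at (316.9,136.4) against a predicted (316.5,137.2), and the mouth is straight below it.

send_rows(
  motion="1 0 0 2 0;1 0 0 4 0;1 0 0 5 0;1 0 0 5 0;1 0 0 5 0",
)

```text
clock: 5.85
eef_pos: [0.4661, -0.2097, 0.1526]
tool_rot: [0.214, 0.977, 0.0, 0.0]
ft_force: [0.3, 0.7, -0.7]
grip_width: 0.0156
grasp_force: 58.8
```

send_rows(
  motion="1 0 0 0.3 0;1 0 0 0.6 0;1 0 0 0.9 0;1 0 0 1.2 0;1 0 0 1.2 0",
)

```text
clock: 6.35
eef_pos: [0.4654, -0.2101, 0.1397]
tool_rot: [0.214, 0.977, 0.0, -0.0]
ft_force: [0.6, 0.7, -1.2]
grip_width: 0.0153
grasp_force: 58.8
```

send_rows(
  motion="1 0 0 0.2 0;1 0 0 0.4 0;1 0 0 0.6 0;1 0 0 0.6 0",
)

```text
clock: 6.75
eef_pos: [0.4655, -0.2101, 0.1338]
tool_rot: [0.214, 0.977, 0.0, -0.0]
ft_force: [0.4, 0.9, -0.0]
grip_width: 0.0154
grasp_force: 58.9
```

send_rows(
  motion="1 0 0 0.2 0;1 0 0 0.4 0;1 0 0 0.4 0;1 0 0 0.4 0",
)

```text
clock: 7.15
eef_pos: [0.4662, -0.2104, 0.1308]
tool_rot: [0.214, 0.977, -0.0, 0.001]
ft_force: [0.0, -1.1, 3.7]
grip_width: 0.0159
grasp_force: 59.2
```

Seal reached. I continue in small steps.

send_rows(
  motion="1 0 0 0.2 0;1 0 0 0.4 0;1 0 0 0.4 0;1 0 0 0.4 0",
)

```text
clock: 7.55
eef_pos: [0.4666, -0.2106, 0.1273]
tool_rot: [0.214, 0.977, -0.0, 0.001]
ft_force: [-0.7, -0.3, 6.1]
grip_width: 0.0155
grasp_force: 59.4
```

send_rows(
  motion="1 0 0 0.2 0;1 0 0 0.4 0;1 0 0 0.4 0;1 0 0 0.4 0",
)

```text
clock: 7.95
eef_pos: [0.4667, -0.2107, 0.1234]
tool_rot: [0.214, 0.977, -0.0, 0.001]
ft_force: [-1.1, -0.5, 6.6]
grip_width: 0.0156
grasp_force: 59.5
```

send_rows(
  motion="1 0.04 0 0.2 0;1 0.04 0 0.3 0;1 0.04 0 0.3 0;1 0.04 0 0.3 0",
)

```text
clock: 8.35
eef_pos: [0.4664, -0.2105, 0.1205]
tool_rot: [0.214, 0.977, -0.0, 0.001]
ft_force: [-0.7, 0.4, 5.5]
grip_width: 0.0157
grasp_force: 59.5
```

send_rows(
  motion="1 0 0 0.1 0;1 0 0 0.2 0;1 0 0 0.2 0;1 0 0 0.2 0",
)

```text
clock: 8.75
eef_pos: [0.4665, -0.2106, 0.1186]
tool_rot: [0.214, 0.977, -0.0, 0.002]
ft_force: [-0.6, -0.5, 6.8]
grip_width: 0.0156
grasp_force: 59.5
```

send_rows(
  motion="1 0 0 0.1 0;1 0 0 0.1 0;1 0 0 0.1 0",
)

```text
clock: 9.05
eef_pos: [0.4666, -0.2106, 0.1177]
tool_rot: [0.214, 0.977, -0.0, 0.002]
ft_force: [-0.5, 0.1, 6.5]
grip_width: 0.0156
grasp_force: 59.5
```

send_rows(
  motion="1 0 0 0.1 0;1 0 0 0.1 0;1 0 0 0.1 0",
)

```text
clock: 9.35
eef_pos: [0.4671, -0.2108, 0.1174]
tool_rot: [0.214, 0.977, -0.001, 0.002]
ft_force: [-0.9, -0.6, 10.5]
grip_width: 0.0153
grasp_force: 59.8
```

send_rows(
  motion="1 0 0 0.05 0;1 0 0 0.05 0",
)

```text
clock: 9.55
eef_pos: [0.4674, -0.211, 0.1173]
tool_rot: [0.214, 0.977, -0.001, 0.003]
ft_force: [-1.2, -0.1, 12.0]
grip_width: 0.0158
grasp_force: 59.9
```

send_rows(
  motion="1 0.02 0 0.1 0;1 0.02 0 0.1 0;1 0.02 0 0.1 0",
)

```text
clock: 9.85
eef_pos: [0.4678, -0.2112, 0.117]
tool_rot: [0.214, 0.977, -0.001, 0.004]
ft_force: [-1.3, 0.5, 14.7]
grip_width: 0.0156
grasp_force: 60.3
```

```bash
python3 st.py
```

```text
9.85 [-0.424   0.3088 -0.1149  1.1397 -0.0001  0.0078] [ 0.4678 -0.2112  0.117 ] F [-1.2938  0.4996 14.656 ] 0.01563655713255243 60.28056979179382
[[-0.9082  0.4185  0.0067]
 [ 0.4185  0.9082 -0.0032]
 [-0.0074 -0.0001 -1.    ]]
```

send_rows(
  motion="1 0.08 0 0.06 0;1 0.08 0 0.12 0;1 0.08 0 0.12 0;1 0.08 0 0.12 0",
)

```text
clock: 10.25
eef_pos: [0.4678, -0.2112, 0.1168]
tool_rot: [0.214, 0.977, -0.001, 0.005]
ft_force: [-1.8, -0.8, 18.8]
grip_width: 0.0157
grasp_force: 60.5
```

send_rows(
  motion="1 0 0 0 0;1 0 0 0 0;1 0 0 0 0",
)

```text
clock: 10.55
eef_pos: [0.4678, -0.2112, 0.1168]
tool_rot: [0.214, 0.977, -0.001, 0.005]
ft_force: [-0.2, -0.1, 17.5]
grip_width: 0.0152
grasp_force: 60.5
```

send_rows(
  motion="1 0 0 0 0;1 0 0 0 0;1 0 0 -0.1 0;1 0 0 -0.2 0;1 0 0 -0.2 0",
)

```text
clock: 11.05
eef_pos: [0.4665, -0.2105, 0.1169]
tool_rot: [0.214, 0.977, -0.001, 0.003]
ft_force: [-0.8, -0.1, 10.9]
grip_width: 0.0156
grasp_force: 59.8
```

send_rows(
  motion="0.5 0 0 0 0;-0.5 0 0 0 0;-1 0 0 0 0;-1 0 0 0 0;-1 0 0 0 0",
)

```text
clock: 11.55
eef_pos: [0.4642, -0.2095, 0.114]
tool_rot: [0.214, 0.977, 0.0, -0.0]
ft_force: [0.5, -0.5, -0.8]
grip_width: 0.078
grasp_force: 0.0
```

send_rows(
  motion="-1 0 0 0 0;-1 0 0 -2 0;-1 0 0 -5 0;-1 0 0 -9 0;-1 0 0 -12 0",
)

```text
clock: 12.05
eef_pos: [0.4648, -0.2098, 0.2366]
tool_rot: [0.214, 0.977, -0.0, 0.001]
ft_force: [1.2, -0.2, -0.1]
grip_width: 0.0852
grasp_force: 0.0
```

Run:
```python
from h import *
np.set_printoptions(precision=1,suppress=True)
a=snap('top','f');b=snap('side','g')
def c(im,x,y,w=50,h=37): return cv2.resize(im[y:y+h,x:x+w],(400,296),interpolation=cv2.INTER_CUBIC)
cv2.imwrite('pics/z3.png',np.vstack([c(a,300,160,135,100),c(b,270,90,135,100)])[:,:,::-1])
print(bot.get_obs()['eef_pos'],bot.get_obs()['ft_force'],'cap top pred',[(c,proj(c,[.4645,-.2106,z])) for c in('top','side') for z in(.054+.11,)])
```

```text
[ 0.5 -0.2  0.2] [ 0.9 -0.6  0. ] cap top pred [('top', array([417.8, 181.2])), ('side', array([316.6, 127. ]))]
```

View pics/z3.png

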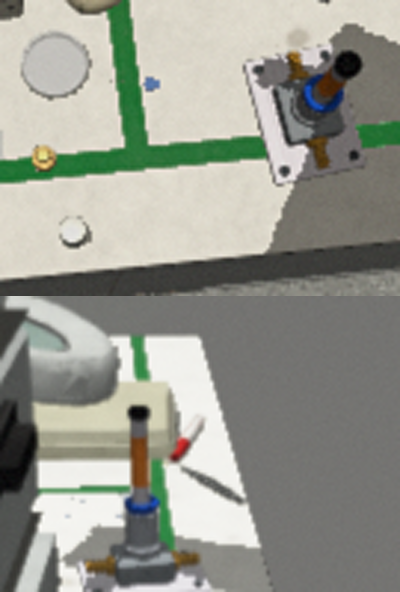

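The tube stands upright in the collet. Its cap is at side (316.2,127.4) and top (416.8,181.5), which matches the prediction for a tube seated on the stop. The bystanders haven't moved, and the gripper is clear.

```bash
python3 -c "
from h import *
print(workorder.job_done())"
```

```text
the job is handed in; nothing more can be done
None
```

The filter tube is in the collet, pressed onto the stop with about 18 N for roughly half a second, then released; it stands upright about 26 mm below the mouth. The vial, dish and weight look undisturbed. The job is handed in, but no verdict came back.

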